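# Open the bottle-stopper screw press

## Robot

A 6-joint arm with a two-finger parallel gripper is mounted at the origin on the work surface. World frame = base frame: x ahead of the robot, y to its left, z up, the work surface at z = 0. Lengths are in mm, angles in rad, forces in N, time in s.
With the tool pointing down it reaches from about 350 to 775 mm from the base axis. Payload 7.3 kg.
Tool frame: the origin (TCP) lies at the very end of the fingers, on their centre line; the grasp point (between the pads) lies 19 mm behind it; z points along the fingers, y is the line along which they close (so a half turn about z gives the same grasp; the last joint's range is limited). The gripper opens to 92 mm and grips with 3 to 60 N. Pads are 19 mm wide; open, the fingers measure 130 mm over their backs; the gripper's body (75 mm by 190 mm) begins 47 mm behind the grasp point.
Start: joints at [-1.449, 0.342, 1.524, -0, 1.275, -0.146], TCP at [138.942, -506.3, 226.741] pointing down, gripper open.
Joint ranges: [-2.53, 2.53], [-0.77, 2.02], [0.04, 2.7], [-1, 4.14], [0.28, 2.66], [-3.11, 3.11]. Speed limits (rad/s): [2.57, 2.57, 3.14, 3.14, 3.14, 3.14].

## Interface

Orientations are given as [roll, pitch, yaw] about the fixed x, y, z axes, in that order (R = Rz(yaw) Ry(pitch) Rx(roll)).
In Python, from plant import bot gives the robot as it stands.
- The arm moves only by the tool jog_arm, never from a script. Its argument "targets" is a list of rows, each an object with "xyz": the shift along the tool's x, y, z as a fraction of full scale, a list of three; "spin": the turn about the tool's z as a fraction of full scale. In form: [{"xyz": [x, y, z], "spin": spin}, ...]. A call has exactly 10 rows; each row shifts and turns the commanded pose from where the row before left it, along the tool's axes as they then stand; what a row does not reach is not made up. Full scale, the value 1, is 80 mm for a shift and 0.1 rad for a turn. A row lasts 1/8 s, in which the tool goes at most 62.5 mm and 10.7 degrees, less where a joint would pass 70% of its speed; a pose out of reach is approached as far as the arm can. A call with a number of a shift or a turn outside -1 to 1 is refused whole. A call with a gripper value outside its range is refused whole. "gripper" is the opening in per cent of the stroke, from 0 (shut) to 100 (fully open), set as the call begins (left out, the last holds). The fingers move at their own pace and stop on an object; the grip force is fixed at half the most. Time passes only in rows, so rows that do not move let the fingers close, or fill a call up. It gives the time, the measured TCP pose, the force, the opening and the grip force at its end, in the units of the state.
- bot.get_obs(): the state, without advancing time (a new reading comes with each control period).
- bot.capture(name): name is "scene" or "top" or "wrist"; returns the picture (384x512x3 uint8, blue, green, red); there is no depth.
- bot.get_calibration(name): a dict with "vfov" (degrees; the focal length in pixels is half the picture's height over the tangent of half this angle, whatever the lens; pixels are square), "cx", "cy" (the principal point, pixels), "eye" and "rotation" of the camera in the world. Camera axes: x right, y down, z forward; pixel columns grow to the right and rows downward; lengths in mm; the calibration is good to about 2 mm. A picture is of the moment at which its call begins: read the wrist's pose just before it. get_calibration takes no time and is no camera call; for the wrist camera it gives the pose at the moment of the call.
- bot.close_job(): hands the job in; it is judged then, once.
The state is a dict: "time": time; "joint_positions": joint angles; "dq": joint speeds; "tau": joint torques, N m; "tool_pos": TCP position; "tcp_rot": TCP orientation; "contact_force": force on the tool from outside, world axes, zero at the start; "moment": the same for the moment, N m; "grip_width": finger opening in mm; "finger_force": force on a finger pad.
Only numpy, scipy, OpenCV 4.12 (cv2) and the standard library are available. Lean on these libraries where they do the work, as an engineer would, in place of code of your own. Each camera call takes 0.05 s, during which the arm holds its last target. There are 200 camera calls.

## Task

The small bottle in the stopper press with the red handwheel has been stoppered. Unscrew the red handwheel anticlockwise (seen from above), letting your hand rise with the screw so that the wheel does not slide up between your fingers, until the press is fully open, then let go. Leave the bottle standing where it is and do not turn the black handwheel of the other press.

Things in the scene. Friction and masses are not known exactly. Their poses are not given: they have to be found in the camera images.
- red_wheel (a joint): turn of the red handwheel in rad: 0 = screwed down (ram 2 mm above the stopper), growing anticlockwise from above to a hard stop at 1.4 = fully open. Starts between 0 and 0.2. The steep thread lifts wheel, spindle and ram straight up by 15 mm per rad. Turning takes about 0.1 N m; the wheel stays where it is left
- red_hub (a point): centre of the red handwheel at mid-thickness, on its vertical axis; z up, x and y turn with it. Height 240 mm at joint 0, 261 mm open. Solid disc, 60 mm diameter, 18 mm thick; white mark on top points to the point's -x. Grip it from above across the diameter, at mid-thickness, any yaw. Underside, when down, 36 mm above the fixed press (grey crossbar 45 x 140 mm on two posts, base 100 x 150 mm)
- black_wheel (a joint): turn of the black handwheel on the second, otherwise identical and empty press, which stands 250 mm or more beside the red one, on its left or its right; same meaning of the values; starts between 0 and 0.2 and is to be left alone
- bottle: loose amber sample bottle with black stopper, 44 mm in diameter and 108 mm tall, 0.2 kg, standing upright on the base of the red press under its ram; origin at the centre of its underside, z up
Mind the look-alikes: they are no part of the job. What is shaped like the part that bears red_wheel but blue or purple is not meant.

How it is judged (in metres and radians):
At the end, for the whole second after the job is handed in: the red handwheel is turned open to within 0.25 rad (14 degrees) of its upper stop and at rest, the black one is still below 0.4 rad, and the bottle stands upright within 20 mm of where it was (value of joint red_wheel above 1.15 rad and velocity of joint red_wheel between -0.05 and 0.05 rad/s and value of joint black_wheel below 0.4 rad and angle between bottle's own z axis and vertical below 0.15 rad and distance of bottle from where it was at the start of the episode below 0.02 m); the robot touches nothing.
It fails at once if the black handwheel is turned open (past 0.4 rad) (value of joint black_wheel above 0.4 rad).
It fails at once if the bottle is tipped over (angle between bottle's own z axis and vertical above 0.5 rad).
It fails at once if the hand is left behind: the wheel climbs through the fingers until its mid-thickness is more than 14 mm above the grasp point (value of joint red_wheel above 1 rad and horizontal distance between the grasp point and red_hub below 0.03 m and z of the grasp point in the frame of red_hub below -0.014 m).
It also fails if it takes over 35 s, if anything falls off the work surface, if the arm or the gripper's body presses on something with over 40 N, if the wrist force passes 120 N, or if a joint passes its speed limit or range.

## Working session

There is one attempt and no reset: what is moved stays moved. The work goes in short steps, Python scripts to look and compute and a tool call to move; the robot and the scene stay as the last step left them, time stands still between calls to the robot, and variables do not carry over. Pictures are saved under pics/ and viewed, at most 10 in all, crops included, and the job is handed in when it is done.

Besides the shell and the picture viewer there is one more tool, called after ">>>" by a JSON object that holds its "method" and its "body". jog_arm: Moves the arm, as the interface text tells. Shift numbers are shares of 80 mm and turn numbers shares of 0.1 rad, none past 1 either way. Its arguments: {"type":"object","properties":{"targets":{"type":"array","items":{"type":"object","properties":{"xyz":{"type":"array","items":{"type":"number"}},"spin":{"type":"number"}}}},"gripper":{"type":"number"}},"required":["targets"]}

```bash
mkdir -p pics; python3 - <<'E'
from plant import bot
import cv2
o=bot.get_obs();print(o['time'],o['tool_pos'],o['tcp_rot'],o['grip_width'])
for n in("scene","top"):
    cv2.imwrite(f"pics/{n}1.png",bot.capture(n));print(n,bot.get_calibration(n))
E
```

```text
0.0 [ 138.89230647 -505.87626526  226.04795597] [-3.14005578e+00 -2.01892341e-04  2.67792328e-01] 91.50538147080466
scene {'vfov': 48.636709010297295, 'cx': 256.9350794751164, 'cy': 194.17362673397707, 'eye': array([1298.94578461,  342.41799172, 1137.33230209]), 'rotation': array([-2.37860391, -0.00545719,  1.81879419])}
top {'vfov': 47.92168919788804, 'cx': 256.6620947431026, 'cy': 193.52741292645035, 'eye': array([ 146.16427204,  126.36551734, 1469.73532366]), 'rotation': array([-2.94448927, -0.00316483, -1.57674704])}
```

View pics/scene1.png

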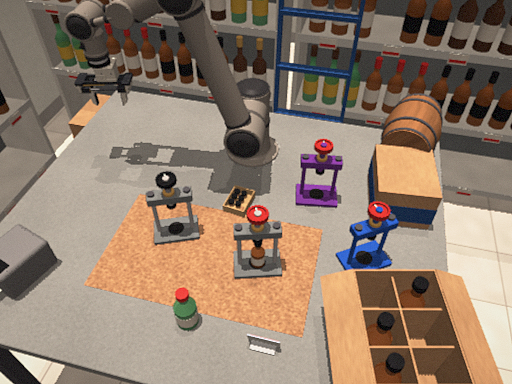

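View pics/top1.png

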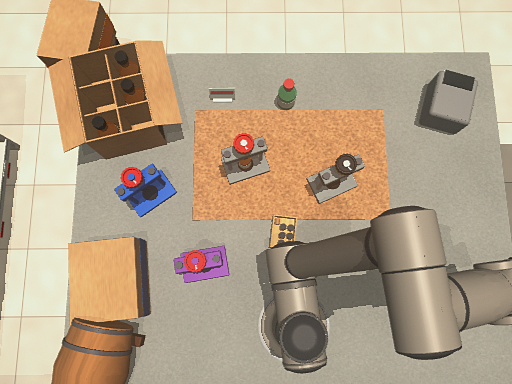

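Scene: the grey press with the red wheel is at about (258,215), top view (244,143), with the amber bottle under it. The black wheel is at (166,180), top (346,163). The blue and purple presses are look-alikes.

```bash
cat > h.py <<'E'
import numpy as np,cv2
from scipy.spatial.transform import Rotation as R
def ray(c,p):
    f=192/np.tan(np.radians(c['vfov']/2))
    d=R.from_euler('xyz',c['rotation']).as_matrix()@np.array([(p[0]-c['cx'])/f,(p[1]-c['cy'])/f,1])
    return np.array(c['eye']),d
def atz(c,p,z):
    e,d=ray(c,p);return e+d*(z-e[2])/d[2]
def tri(rs):
    A=[];b=[]
    for e,d in rs:
        d=d/np.linalg.norm(d);P=np.eye(3)-np.outer(d,d);A.append(P);b.append(P@e)
    return np.linalg.lstsq(np.vstack(A),np.hstack(b),rcond=None)[0]
E
python3 - <<'E'
from plant import bot
from h import *
rs=[]
for n,(x,y) in (("scene",(258,215)),("top",(244,143))):
    im=cv2.imread(f"pics/{n}1.png").astype(int);w=18
    s=im[y-w:y+w,x-w:x+w]; m=((s[...,2]>110)&(s[...,1]<70)&(s[...,0]<70)).astype(np.uint8)
    cs=max(cv2.findContours(m,cv2.RETR_EXTERNAL,cv2.CHAIN_APPROX_NONE)[0],key=cv2.contourArea)
    h=cv2.convexHull(cs);e=cv2.fitEllipse(h);p=(e[0][0]+x-w,e[0][1]+y-w);print(n,p,e)
    c=bot.get_calibration(n);rs.append(ray(c,p));print([atz(c,p,z) for z in(240,249)])
print(tri(rs))
a=cv2.imread("pics/scene1.png")[190:290,210:310];b=cv2.imread("pics/top1.png")[110:210,195:295]
cv2.imwrite("pics/crop1.png",cv2.resize(np.hstack([a,b]),None,fx=4,fy=4,interpolation=cv2.INTER_CUBIC))
E
```

```text
scene (256.9875030517578, 213.1088752746582) ((16.987503051757812, 16.108875274658203), (16.47126007080078, 22.319091796875), 96.6611328125)
[array([537.13326325, 154.72226847, 240.        ]), array([544.77403655, 156.60480574, 249.        ])]
top (245.46672821044922, 141.83100509643555) ((19.46672821044922, 16.831005096435547), (14.786975860595703, 18.11949348449707), 150.1140594482422)
[array([548.63508475, 153.36763852, 240.        ]), array([545.68954253, 153.1700195 , 249.        ])]
[545.24866245 154.90049291 249.23056598]
```

View pics/crop1.png

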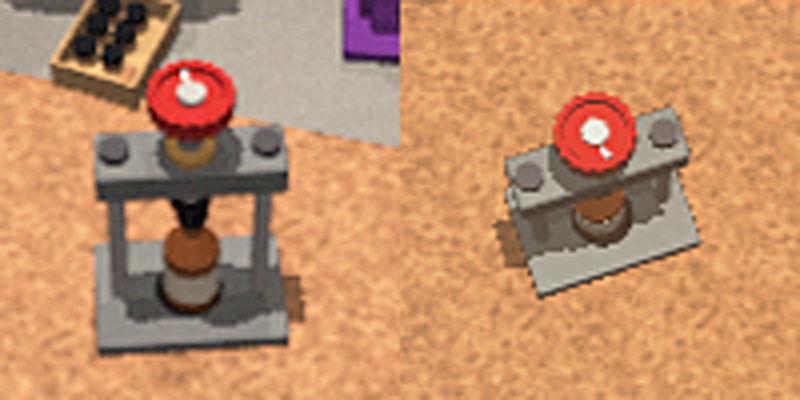

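The wheel's top centre is at about scene (257.7,213.3) and top (243.8,142.8), read off the crop. The ellipse fit on the top image was off, so I'll recompute from these.

```bash
python3 - <<'E'
from plant import bot
from h import *
C={n:bot.get_calibration(n) for n in("scene","top")}
rs=[ray(C["scene"],(257.6,213)),ray(C["top"],(243.5,142.8))]
print(tri(rs),[atz(C["top"],(243.5,142.8),z) for z in (249,252)],atz(C["scene"],(257.6,213),250))
print(atz(C["top"],(346,163),250))
E
```

```text
[543.12605417 158.48606097 248.11920039] [array([542.73145467, 158.97443558, 249.        ]), array([541.75687686, 158.89429801, 252.        ])] [544.81009598 158.35972646 250.        ]
[ 479.29259636 -140.54494342  250.        ]
```

>>> {"method": "jog_arm", "body": {"targets": [{"xyz":[0,0,-0.5],"spin":0},{"xyz":[0,0,-0.5],"spin":0},{"xyz":[0,0,-0.4],"spin":0},{"xyz":[0.6,0,0],"spin":0},{"xyz":[0.6,0,0],"spin":0},{"xyz":[0.6,0,0],"spin":0},{"xyz":[0.6,-0.3,0],"spin":0},{"xyz":[0.5,-0.5,0],"spin":0},{"xyz":[0.5,-0.5,0],"spin":0},{"xyz":[0,0,0],"spin":0}], "gripper": 100}}

```text
time: 1.35
tool_pos: [375.2, -330.9, 338.9]
tcp_rot: [-3.141, -0.001, 0.273]
contact_force: [0.1, -0.9, 0.4]
grip_width: 91.8
finger_force: 0.0
```

>>> {"method": "jog_arm", "body": {"targets": [{"xyz":[0.4,-0.55,0],"spin":0},{"xyz":[0.4,-0.55,0],"spin":0},{"xyz":[0.4,-0.55,0],"spin":0},{"xyz":[0.4,-0.55,0],"spin":0},{"xyz":[0.4,-0.55,0],"spin":0},{"xyz":[0.4,-0.55,0],"spin":0},{"xyz":[0.4,-0.55,0],"spin":0},{"xyz":[0.4,-0.55,0],"spin":0},{"xyz":[0.2,-0.4,0],"spin":0},{"xyz":[0,0,0],"spin":0}]}}

```text
time: 2.6
tool_pos: [534.9, 109.4, 337.8]
tcp_rot: [-3.141, 0.001, 0.27]
contact_force: [0.2, -0.4, -0.1]
grip_width: 91.5
finger_force: 0.0
```

```bash
python3 - <<'E'
from plant import bot
from h import *
o=bot.get_obs();print(o['tool_pos'],o['tcp_rot'],o['joint_positions'])
c=bot.get_calibration("wrist");im=bot.capture("wrist")
cv2.imwrite("pics/w1.png",im)
import json;json.dump({k:np.array(v).tolist() for k,v in c.items()},open("w1.json","w"))
print(c)
Rm=R.from_euler('xyz',c['rotation']).as_matrix();f=192/np.tan(np.radians(c['vfov']/2))
for P in ((543,158,250),):
    q=Rm.T@(np.array(P)-c['eye']);print(q[:2]/q[2]*f+[c['cx'],c['cy']])
E
```

```text
[534.85801598 109.43810325 337.76482337] [-3.14137224e+00  1.34731125e-03  2.70415343e-01] [ 6.14601972e-02  3.24601795e-01  1.24703650e+00 -6.38607481e-05
  1.57131808e+00  1.36184134e+00]
{'vfov': 65.94942408303899, 'cx': 252.56941877106604, 'cy': 191.34894554035404, 'eye': array([608.28940983, 129.32731918, 496.67789547]), 'rotation': array([ 2.85482688e+00,  1.64429104e-03, -1.30010864e+00])}
[200.1603563  171.63735476]
```

View pics/w1.png

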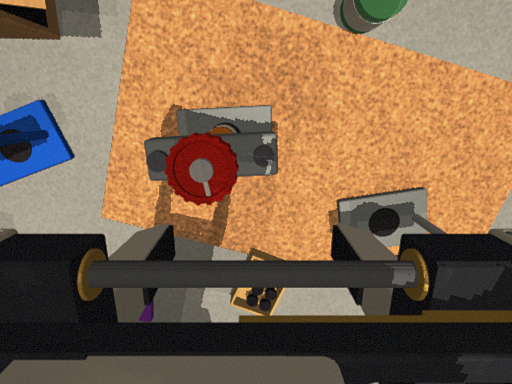

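The wheel hub is at (201,170) in the wrist view, against a predicted (200,172). The estimate holds to about 1 mm, so I'll centre over it and descend.

>>> {"method": "jog_arm", "body": {"targets": [{"xyz":[0.13,-0.28,0],"spin":0},{"xyz":[0.13,-0.28,0],"spin":0},{"xyz":[0,0,0],"spin":0},{"xyz":[0,0,0.3],"spin":0},{"xyz":[0,0,0.3],"spin":0},{"xyz":[0,0,0.3],"spin":0},{"xyz":[0,0,0.3],"spin":0},{"xyz":[0,0,0.25],"spin":0},{"xyz":[0,0,0],"spin":0},{"xyz":[0,0,0],"spin":0}]}}

```text
time: 3.9
tool_pos: [543.2, 155.9, 223.7]
tcp_rot: [3.141, -0.001, 0.267]
contact_force: [0.2, -0.6, 0.0]
grip_width: 91.9
finger_force: 0.0
```

```bash
python3 - <<'E'
from plant import bot
from h import *
o=bot.get_obs();print(o['tool_pos'],o['tcp_rot'])
a=bot.capture("wrist");cv2.imwrite("pics/w2.png",a)
E
```

```text
[543.18523955 155.94017125 223.72846553] [ 3.14103184e+00 -1.37454727e-03  2.66683425e-01]
```

View pics/w2.png

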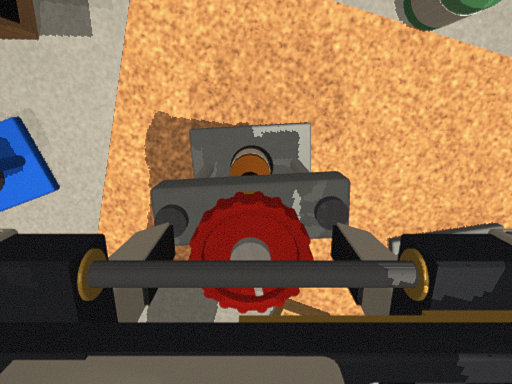

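The wheel is centred between the fingers to about 1–2 mm (wheel at columns 190–311, fingertip mid at 252). I'll nudge slightly and close.

>>> {"method": "jog_arm", "body": {"targets": [{"xyz":[0,-0.02,0],"spin":0},{"xyz":[0,0,0],"spin":0},{"xyz":[0,0,0],"spin":0},{"xyz":[0,0,0],"spin":0},{"xyz":[0,0,0],"spin":0},{"xyz":[0,0,0],"spin":0},{"xyz":[0,0,0],"spin":0},{"xyz":[0,0,0],"spin":0},{"xyz":[0,0,0],"spin":0},{"xyz":[0,0,0],"spin":0}], "gripper": 40}}

```text
time: 5.2
tool_pos: [542.6, 157.1, 222.8]
tcp_rot: [3.139, 0.0, 0.267]
contact_force: [1.2, -5.2, 0.5]
grip_width: 59.5
finger_force: 30.0
```

>>> {"method": "jog_arm", "body": {"targets": [{"xyz":[0,0.005,-0.009],"spin":-0.5},{"xyz":[0,0,-0.009],"spin":-0.5},{"xyz":[0,0,-0.009],"spin":-0.5},{"xyz":[0,0,-0.009],"spin":-0.5},{"xyz":[0,0,-0.009],"spin":-0.5},{"xyz":[0,0,-0.009],"spin":-0.5},{"xyz":[0,0,-0.009],"spin":-0.5},{"xyz":[0,0,-0.009],"spin":-0.5},{"xyz":[0,0,0],"spin":0},{"xyz":[0,0,0],"spin":0}], "gripper": 40}}

```text
time: 6.45
tool_pos: [543.0, 156.4, 228.7]
tcp_rot: [3.138, 0.001, 0.667]
contact_force: [3.2, -7.3, 2.0]
grip_width: 59.4
finger_force: 30.0
```

```bash
python3 - <<'E'
from plant import bot
o=bot.get_obs();print(o['tool_pos'],o['tcp_rot'],o['contact_force'],o['moment'],o['joint_positions'])
E
```

```text
[543.00662392 156.43622882 228.74586713] [3.13849162e+00 6.78167741e-04 6.67142448e-01] [ 3.21098173 -7.26297054  2.01446458] [-0.8710012  -0.23344355 -0.01410933] [ 0.14660229  0.41402885  1.40827126 -0.0031267   1.31833977  1.05103468]
```

>>> {"method": "jog_arm", "body": {"targets": [{"xyz":[-0.006,0.01,-0.014],"spin":-0.7},{"xyz":[0,0,-0.013],"spin":-0.7},{"xyz":[0,0,-0.013],"spin":-0.7},{"xyz":[0,0,-0.013],"spin":-0.7},{"xyz":[0,0,-0.013],"spin":-0.7},{"xyz":[0,0,-0.013],"spin":-0.7},{"xyz":[0,0,-0.013],"spin":-0.7},{"xyz":[0,0,-0.013],"spin":-0.7},{"xyz":[0,0,-0.013],"spin":-0.7},{"xyz":[0,0,-0.013],"spin":-0.7}]}}

```text
time: 7.7
tool_pos: [544.2, 155.6, 239.3]
tcp_rot: [3.137, 0.002, 1.369]
contact_force: [7.0, -5.9, -0.5]
grip_width: 59.4
finger_force: 30.0
```

```bash
python3 - <<'E'
from plant import bot
o=bot.get_obs();print(o['tool_pos'],o['tcp_rot'],o['contact_force'],o['moment'],o['joint_positions'])
E
```

```text
[544.18151598 155.63489235 239.3157874 ] [3.13744563e+00 1.52398462e-03 1.36884759e+00] [ 6.99061207 -5.93710196 -0.48852371] [-0.82026067 -0.81929334 -0.14966856] [ 0.14477839  0.40690425  1.38988265 -0.00291898  1.34142434  0.34738283]
```

>>> {"method": "jog_arm", "body": {"targets": [{"xyz":[0,0,-0.006],"spin":-0.3},{"xyz":[0,0,-0.006],"spin":-0.3},{"xyz":[0,0,-0.006],"spin":-0.3},{"xyz":[0,0,-0.006],"spin":-0.3},{"xyz":[0,0,-0.006],"spin":-0.3},{"xyz":[0,0,0],"spin":0},{"xyz":[0,0,0],"spin":0},{"xyz":[0,0,0],"spin":0},{"xyz":[0,0,0],"spin":0},{"xyz":[0,0,0],"spin":0}]}}

```text
time: 8.95
tool_pos: [544.5, 155.6, 241.6]
tcp_rot: [3.137, 0.002, 1.517]
contact_force: [8.3, -6.6, -2.9]
grip_width: 59.1
finger_force: 30.0
```

```bash
python3 - <<'E'
from plant import bot
from h import *
o=bot.get_obs();print(o['tool_pos'],o['tcp_rot'],o['contact_force'],o['moment'])
a=bot.capture("wrist")
b=bot.capture("scene")[170:290,200:320]
cv2.imwrite("pics/w3.png",np.hstack([cv2.resize(a[130:384,80:430],None,fx=1.14,fy=1.14),cv2.resize(b,(290,290))])if 0 else np.hstack([a[94:384,100:410],cv2.resize(b,(290,290),interpolation=cv2.INTER_CUBIC)]))
E
```

```text
[544.5070789  155.61664564 241.56504357] [3.13715621e+00 2.24531632e-03 1.51698836e+00] [ 8.26476346 -6.59080035 -2.85555611] [-0.84684045 -0.95327153  0.05381694]
```

View pics/w3.png

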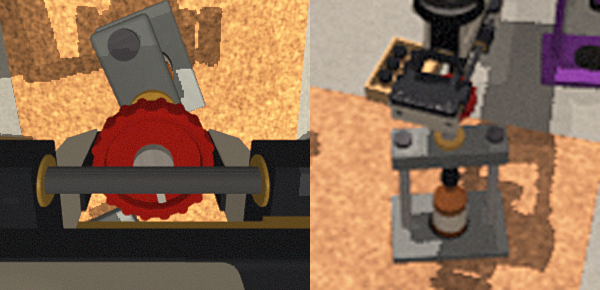

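The mark kept its place relative to the hand, so there is no slip. The wheel has turned 1.25 rad and the bottle is standing. I'll go a little further towards the stop.

>>> {"method": "jog_arm", "body": {"targets": [{"xyz":[0,0,-0.004],"spin":-0.2},{"xyz":[0,0,-0.004],"spin":-0.2},{"xyz":[0,0,-0.004],"spin":-0.2},{"xyz":[0,0,-0.004],"spin":-0.2},{"xyz":[0,0,0],"spin":0},{"xyz":[0,0,0],"spin":0},{"xyz":[0,0,0],"spin":0},{"xyz":[0,0,0],"spin":0},{"xyz":[0,0,0],"spin":0},{"xyz":[0,0,0],"spin":0}]}}

```text
time: 10.3
tool_pos: [544.6, 155.1, 241.7]
tcp_rot: [3.138, 0.003, 1.596]
contact_force: [9.6, -7.7, -8.6]
grip_width: 59.4
finger_force: 30.0
```

```bash
python3 - <<'E'
from plant import bot
o=bot.get_obs();print(o['tool_pos'],o['tcp_rot'],o['contact_force'],o['moment'])
E
```

```text
[544.62170962 155.07603888 241.71109662] [3.13827697 0.00340271 1.59568148] [ 9.59325373 -7.70143088 -8.62741997] [-1.101399   -1.62699712 -0.45139452]
```

Hard stop reached: moment −0.45 N m and the hand is held at 241.7 mm. I'll release, then rise.

>>> {"method": "jog_arm", "body": {"targets": [{"xyz":[0,0,0],"spin":0},{"xyz":[0,0,0],"spin":0},{"xyz":[0,0,0],"spin":0},{"xyz":[0,0,0],"spin":0},{"xyz":[0,0,0],"spin":0},{"xyz":[0,0,0],"spin":0},{"xyz":[0,0,0],"spin":0},{"xyz":[0,0,0],"spin":0},{"xyz":[0,0,0],"spin":0},{"xyz":[0,0,0],"spin":0}], "gripper": 100}}

```text
time: 11.55
tool_pos: [542.4, 157.2, 242.6]
tcp_rot: [-3.142, 0.0, 1.598]
contact_force: [-0.8, 0.2, 0.6]
grip_width: 92.2
finger_force: 0.0
```

>>> {"method": "jog_arm", "body": {"targets": [{"xyz":[0,0,-0.1],"spin":0},{"xyz":[0,0,-0.2],"spin":0},{"xyz":[0,0,-0.3],"spin":0},{"xyz":[0,0,-0.3],"spin":0},{"xyz":[0,0,-0.3],"spin":0},{"xyz":[0,0,-0.2],"spin":0},{"xyz":[0,0,0],"spin":0},{"xyz":[0,0,0],"spin":0},{"xyz":[0,0,0],"spin":0},{"xyz":[0,0,0],"spin":0}]}}

```text
time: 12.8
tool_pos: [542.3, 157.2, 354.1]
tcp_rot: [-3.141, 0.0, 1.598]
contact_force: [-0.4, 0.5, 0.4]
grip_width: 92.0
finger_force: 0.0
```

```bash
python3 - <<'E'
from plant import bot
from h import *
a=bot.capture("wrist")
b=bot.capture("scene")[150:290,120:320]
cv2.imwrite("pics/w4.png",np.hstack([cv2.resize(a,(387,290)),cv2.resize(b,(413,290),interpolation=cv2.INTER_CUBIC)]))
E
```

```text
(no output)
```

View pics/w4.png

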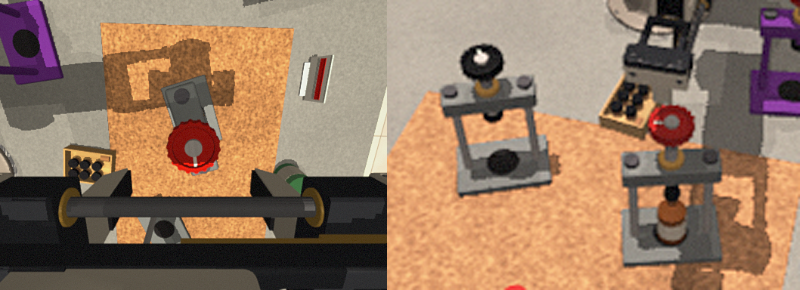

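The red wheel is up and its mark has turned. The bottle is standing, the black press is untouched and the hand is clear.

```bash
python3 -c "
from plant import bot
print(bot.close_job())"
```

```text
the job is handed in; nothing more can be done
None
```

The red handwheel was turned about 1.3 rad to its upper stop and released. The last pictures showed the bottle standing in place and the black press untouched. The job is handed in, but no verdict came back.

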